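# Offer the printing frame's hinge leaf up to the jamb block

### The job

Pick up the loose wooden printing frame (the bar across its middle is its grip) and offer its single hinge knuckle into the gap between the two knuckles on the jamb block, so that all three holes line up in one straight, level line and the hinge pin could be slid through by a colleague. Finish while still holding the frame there, level and steady, hanging from the gripper without resting or pressing on the block or board; leave the hinge pin, the printing block and the dye jar where they are.

Things in the scene. Friction and masses are not known exactly. Their poses are not given: they have to be found in the camera images.
- grip (a point): Centre of the grip bar across the opening of the loose pale-wood frame: bar 100 mm along the frame's x, 24 mm wide (y), 40 mm high. Half-way up the bar: 26 mm above the frame's underside, near its balance point. The frame lies flat: 140 mm (x) by 190 mm (y), rails 20 mm wide and high, 63 mm clear on each side of the bar, 0.3 to 0.5 kg. x points to the knuckle, z up.
- knuckle (a point): Centre of the hole of the single steel knuckle on the frame's hinge leaf: a tube of 24 mm outer diameter, 40 mm long, with a 14 mm hole along the frame's y. It sticks out ahead of the frame, 105 mm from grip along the frame's x and 3.5 mm lower than it. Axes as grip.
- pin_axis (a point): Where the knuckle's centre belongs: on the hole axis of the fixed leaf, midway between its two steel knuckles, 90 mm above the table. Each is a tube of 24 mm outer diameter, 14 mm hole, 27 mm long; the gap between them is 48 mm, open from above. y along the holes, x level towards the jamb block, z up. The frame belongs on the -x side, its x along this x.
- jamb (a point): Middle of the top of the fixed wooden jamb block (62 by 130 mm, top 87 mm above the table) that carries the fixed leaf; 54 mm beyond pin_axis along its x, the block's face 23 mm beyond it. Block and a plywood board 12 mm thick, 200 mm wide, are one; the board reaches 190 mm from the hole axis to the -x side, under where the frame is held.
- pin: Bystander: steel hinge pin, 8 mm thick, 105 mm long with a 24 mm cross-bar head, lying in a small wooden tray (140 by 44 by 16 mm) fixed on the table. The origin is on the tray's floor, under the pin's middle.
- print_block: Bystander: dark carved wooden printing block with a grip on its back, 70 by 50 by 68 mm; origin under its centre.
- dye_jar: Bystander: closed amber glass jar with a white cap, 56 mm across, 75 mm high; origin under its centre.

How it is judged:
By the outcome, as a careful person would: the job done as asked, in the order asked, and still so for the second after the job is handed in, while the arm keeps its last pose, push and grip.
It also fails if it takes over 38 s, if anything falls off the work surface, if the arm or the gripper's body presses on something with over 40 N, if the wrist force passes 120 N, or if a joint passes its speed limit or range.

### The arm

A 6-joint arm with a two-finger parallel gripper is mounted at the origin on the work surface. World frame = base frame: x ahead of the robot, y to its left, z up, the work surface at z = 0. Lengths are in m, angles in rad, forces in N, time in s.
With the tool pointing down it reaches from about 0.35 to 0.875 m from the base axis. Payload 4.2 kg.
Tool frame: the origin (TCP) lies between the finger pads; the fingertips stand tip_reach ahead of it and the grasp point (between the pads) lies 3 mm ahead of it (tip_reach is the distance from the TCP to the fingertips, in m); z points along the fingers, y is the line along which they close (so a half turn about z gives the same grasp; the last joint's range is limited). The gripper opens to 85 mm and grips with 20 to 120 N. Pads are 22 mm wide; open, the fingers measure 114 mm over their backs; the gripper's body (76 mm by 85 mm) begins 54 mm behind the grasp point. The pads swing forward as they close: fully open they stand 13 mm farther back than shut.
Start: joints at [1.398, 0.385, 0.008, 0, -1.194, -0.259], TCP at [0.262, 0.568, 0.253] pointing down, gripper open.
Joint ranges: [-3.14, 3.14], [-1.21, 2.06], [-1.07, 1.41], [-3.16, 2.05], [-2.99, -0.16], [-3.1, 3.1]. Speed limits (rad/s): [2.79, 2.79, 3.14, 3.14, 3.14, 3.14].

### API

Orientations are given as a unit quaternion [x, y, z, w].
In Python, from cell import * gives the robot as it stands. The module is installed in compiled form; this text tells all that it offers.
- The arm moves only by the tool send_rows, never from a script. Its argument "increments" is text: rows parted by semicolons, each of 7 numbers parted by spaces: the turn, a rotation vector about the tool's x, y, z in degrees, then the shift along the tool's x, y, z in m, then the finger opening in m, from 0 to 0.0854. A call has exactly 5 rows; each row is the pose to reach, as a shift and turn from the pose commanded when the call began, along the tool's axes at that moment; what a row does not reach only later rows make up. A row lasts 1/8 s, in which the tool goes at most 62.5 mm and 10.7 degrees, less where a joint would pass 70% of its speed; a pose out of reach is approached as far as the arm can. A call with a gripper value outside its range is refused whole. The fingers move at their own pace and stop on an object; the grip force is fixed at half the most. Time passes only in rows, so rows that repeat a pose let the fingers close, or fill a call up. It gives the time, the measured TCP pose, the force, the opening and the grip force at its end, in the units of the state.
- sense(): the state, without advancing time (a new reading comes with each control period).
- camera(name): name is "scene" or "top" or "wrist"; returns (picture, depth): 480x640x3 uint8, red, green, blue; 480x640 float32, m along the optical axis (not along the pixel's ray), 0 where there is no reading.
- camera_params(name): a dict with "vertical_fov" (degrees; the focal length in pixels is half the picture's height over the tangent of half this angle, whatever the lens; pixels are square), "cx", "cy" (the principal point, pixels), "world_from_camera" (4x4, takes a point from camera to world coordinates). Camera axes: x right, y up, looking along -z (the intrinsics and any distortion apply to the point x, -y, -z); pixel columns grow to the right and rows downward; lengths in m; the calibration is good to about 2 mm. A picture is of the moment at which its call begins: read the wrist's pose just before it. camera_params takes no time and is no camera call; for the wrist camera it gives the pose at the moment of the call.
- job_done(): hands the job in; it is judged then, once.
Trained networks look in the newest picture that a camera, given by its name, has taken for a name from the list of things; names that differ only in an ending like _2 or _b are one class to them, and where a whole thing is asked for, a point or a joint stands for the part that bears it (a point fixed in the world has none). Each returns a list of dicts, best first, with "conf" (0 to 1); they miss things now and then, are a little off and sometimes report something else, mostly with a low value. They report only what shows in the picture. A call takes as long as a camera call.
- search_frame(camera, target): "position" ([x, y, z] in m, in world coordinates, good to about 4 mm: the middle of the surface that is visible of it).
The state is a dict: "t": time; "joint_pos": joint angles; "qvel": joint speeds; "joint_efforts": joint torques, N m; "tcp_pos": TCP position; "tcp_rot": TCP orientation; "ft_force": force on the tool from outside, world axes, zero at the start; "torque": the same for the moment, N m; "gripper_width": finger opening in m; "finger_force": force on a finger pad.
Only numpy, scipy, OpenCV 4.12 (cv2) and the standard library are available. Lean on these libraries where they do the work, as an engineer would, in place of code of your own. Each camera call takes 0.05 s, during which the arm holds its last target. There are 200 camera calls.

## Working session

There is one attempt and no reset: what is moved stays moved. The work goes in short steps, Python scripts to look and compute and a tool call to move; the robot and the scene stay as the last step left them, time stands still between calls to the robot, and variables do not carry over. Pictures are saved under pics/ and viewed, at most 10 in all, crops included, and the job is handed in when it is done.

Besides the shell and the picture viewer there is one more tool, called after "Call:" as name(argument=value, ...), one argument or row to a line, values as JSON. send_rows: Moves the arm, as the interface text tells. Its arguments: {"type":"object","properties":{"increments":{"type":"string"}},"required":["increments"]}

```bash
mkdir -p pics
cat > h.py <<'E'
from cell import *
import numpy as np, cv2
from scipy.spatial.transform import Rotation as R
def cloud(name):
    P=camera_params(name); im,d=camera(name)
    f=240/np.tan(np.radians(P["vertical_fov"])/2)
    v,u=np.mgrid[:480,:640]
    pc=np.stack([(u-P["cx"])/f*d,-(v-P["cy"])/f*d,-d,np.ones_like(d)],-1)
    W=(pc@np.array(P["world_from_camera"]).T)[...,:3]
    W[d==0]=np.nan
    return im,d,W
def save(n,im): cv2.imwrite(f"pics/{n}.png",cv2.cvtColor(im,cv2.COLOR_RGB2BGR))
E
python3 - <<'E'
from h import *
print(sense()); 
for c in ["top","scene"]:
    P=camera_params(c); print({k:np.round(v,3).tolist() for k,v in P.items()})
    im,d,W=cloud(c); save(c,im); np.save(c+".npy",W)
    for t in ["grip","knuckle","pin_axis","jamb","pin","print_block","dye_jar"]:
        print(c,t,[(np.round(r["position"],3).tolist(),round(r["conf"],2)) for r in search_frame(c,t)[:2]])
E
```

```text
{'t': 0.0, 'joint_pos': array([ 1.39761874e+00,  3.85558693e-01,  6.57709643e-03, -4.94097222e-04,
       -1.19397721e+00, -2.58574108e-01]), 'qvel': array([ 5.01899577e-04, -1.72477044e-03, -6.65608822e-04, -6.36522867e-04,
       -6.70056431e-05, -3.91840720e-04]), 'joint_efforts': array([ 4.20751621e-05, -3.92288160e+01,  1.88397771e+01,  4.18619111e+00,
       -4.60400741e-03, -8.42359015e-06]), 'tcp_pos': array([0.2613088 , 0.56714659, 0.25220189]), 'tcp_rot': array([ 9.76769034e-01, -2.14291933e-01, -1.83254829e-04,  1.09005696e-03]), 'ft_force': array([ 0.11903536,  0.12922678, -0.08274934]), 'torque': array([0.01448048, 0.00546758, 0.05332685]), 'finger_force': 0.0, 'gripper_width': 0.08546479456947804}
{'vertical_fov': 53.076, 'cx': 328.692, 'cy': 233.399, 'world_from_camera': [[0.001, 0.991, -0.137, 0.365], [-1.0, 0.0, -0.005, -0.021], [-0.005, 0.137, 0.991, 1.475], [0.0, 0.0, 0.0, 1.0]]}
top grip [([0.533, -0.227, 0.02], 0.7)]
top knuckle [([0.529, -0.228, 0.022], 0.9)]
top pin_axis [([0.565, 0.2, 0.014], 0.8)]
top jamb [([0.566, 0.198, 0.015], 0.85), ([0.527, -0.227, 0.024], 0.48)]
top pin [([0.693, -0.006, 0.009], 0.56)]
top print_block [([0.514, -0.488, 0.037], 0.92)]
top dye_jar [([0.423, 0.458, 0.075], 0.56)]
{'vertical_fov': 47.232, 'cx': 318.234, 'cy': 233.742, 'world_from_camera': [[-0.836, -0.362, 0.412, 1.115], [0.548, -0.527, 0.649, 0.867], [-0.017, 0.769, 0.639, 0.955], [0.0, 0.0, 0.0, 1.0]]}
scene grip [([0.54, -0.221, 0.02], 0.9)]
scene knuckle [([0.53, -0.216, 0.019], 0.8)]
scene pin_axis []
scene jamb [([0.588, 0.231, 0.014], 0.73)]
scene pin [([0.686, -0.004, 0.011], 0.62)]
scene print_block [([0.522, -0.487, 0.035], 0.64)]
scene dye_jar [([0.436, 0.476, 0.056], 0.87)]
```

View pics/top.png

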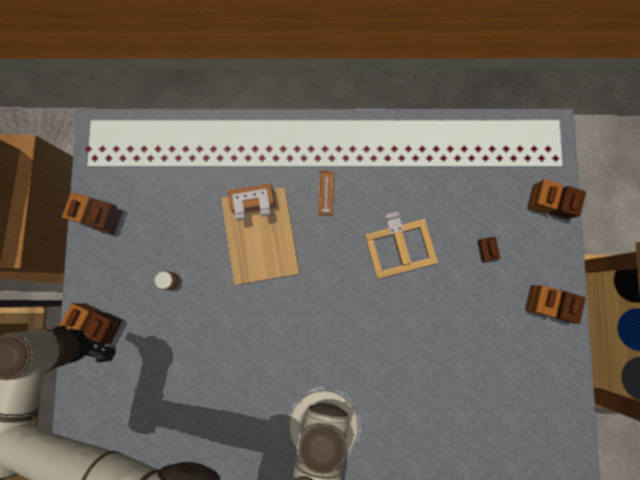

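View pics/scene.png

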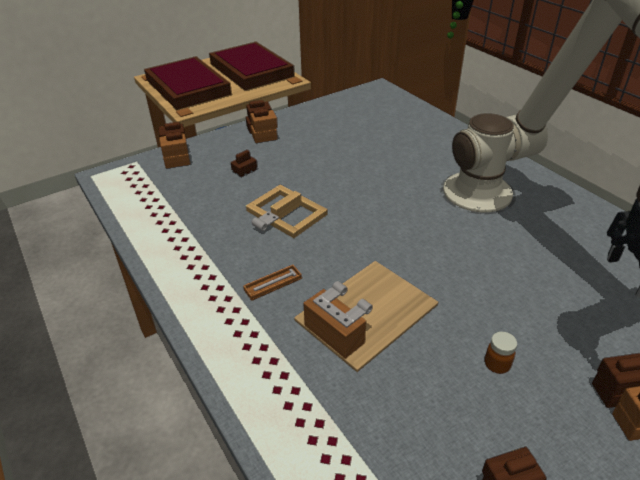

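The top view shows the frame at about (403,248), with its knuckle at (393,220). The jamb is at (251,195), with its knuckles at (238,210) and (266,210). The scene view agrees: the bar and knuckle of the frame point to +x, and the board lies on the -x side of the block. Next I measure both from the two depth clouds.

```bash
cat >> h.py <<'E'
def rect(p):
    c,s,a=cv2.minAreaRect(p[:,:2].astype(np.float32)*1000)
    return np.round(c,1),np.round(s,1),round(a,1),len(p)
def sel(W,c,r,z0,z1):
    p=W.reshape(-1,3); p=p[~np.isnan(p[:,0])]
    return p[(np.hypot(*(p[:,:2]-c).T)<r)&(p[:,2]>z0)&(p[:,2]<z1)]
E
python3 - <<'E'
from h import *
for c in ["top","scene"]:
    W=np.load(c+".npy")
    for n,ce,r,z0,z1 in [("frame",(.53,-.22),.16,.012,.07),("bar",(.53,-.22),.16,.036,.07),("rails",(.53,-.22),.16,.012,.026),
       ("jambtop",(.66,.2),.15,.08,.095),("knuck",(.66,.2),.15,.095,.12),("board",(.58,.2),.22,.007,.02)]:
        p=sel(W,ce,r,z0,z1)
        if len(p)>4: print(c,n,*rect(p),"z",np.round(np.percentile(p[:,2],[5,50,95]),4), "mean",np.round(p.mean(0),4))
E
```

```text
top frame [ 555.  -223.7] [212.8 190.8] 15.2 1780 z [0.0145 0.0209 0.0465] mean [ 0.5298 -0.2296  0.0245]
top bar [ 550.  -224.6] [162.4  30.9] 18.0 295 z [0.038  0.0448 0.0495] mean [ 0.5243 -0.2308  0.0445]
top rails [ 555.  -223.7] [212.8 190.8] 15.2 1324 z [0.0141 0.0194 0.0246] mean [ 0.524  -0.2313  0.0194]
top jambtop [649.6 215.4] [ 98.  130.4] 10.0 927 z [0.0832 0.0893 0.0942] mean [0.6616 0.2174 0.089 ]
top knuck [644.9 213.9] [ 88.6 102.2] 9.3 204 z [0.0954 0.098  0.1044] mean [0.6306 0.2113 0.0988]
top board [575.2 197.8] [422.3 424.7] 50.6 4544 z [0.0078 0.0118 0.0169] mean [0.5419 0.1911 0.012 ]
scene frame [ 542.2 -227. ] [192.4 196.6] 15.2 1676 z [0.0141 0.0205 0.0454] mean [ 0.5363 -0.2224  0.0242]
scene bar [ 547.8 -228.3] [157.6  33.7] 13.5 258 z [0.0374 0.0442 0.0484] mean [ 0.5239 -0.2299  0.0437]
scene rails [ 541.6 -227.1] [191.1 196.6] 15.2 1220 z [0.0134 0.019  0.0245] mean [ 0.5323 -0.2223  0.0191]
scene jambtop [650.5 215.1] [ 98.8 133.6] 9.3 1670 z [0.0827 0.0887 0.0937] mean [0.6628 0.2222 0.0887]
scene knuck [642.1 213.7] [ 77.8 102.9] 9.6 210 z [0.0954 0.099  0.1023] mean [0.6203 0.213  0.0988]
scene board [572.3 140.6] [279.9 323.5] 9.9 5238 z [0.0084 0.0114 0.0148] mean [0.5385 0.2089 0.0115]
```

```bash
cat >> h.py <<'E'
def inc(pos,yaw,s=None):
    s=s or sense(); r=R.from_quat(s["tcp_rot"]); y=np.radians(yaw)
    T=R.from_matrix(np.array([[np.cos(y),np.sin(y),0],[np.sin(y),-np.cos(y),0],[0,0,-1]]))
    print("turn",np.round((r.inv()*T).as_rotvec(degrees=True),2),"shift",np.round(r.inv().apply(np.array(pos)-s["tcp_pos"]),4))
E
python3 - <<'E'
from h import *
inc((.47,.19,.30),9.6)
s=sense();M=np.array(camera_params("wrist")["world_from_camera"]);r=R.from_quat(s["tcp_rot"])
print(np.round(r.inv().apply(M[:3,3]-s["tcp_pos"]),3),np.round(r.inv().as_matrix()@M[:3,:3],2),camera_params("wrist")["vertical_fov"])
E
```

```text
turn [ -0.     0.   -34.34] shift [ 0.3474  0.2557 -0.0467]
[ 0.071 -0.002 -0.12 ] [[-0.    0.96  0.28]
 [ 1.    0.    0.  ]
 [-0.    0.28 -0.96]] 70.5924526768191
```

Call:
send_rows(
  increments="0 0 -10 0.06 0.042 -0.01 0.085; 0 0 -20 0.12 0.085 -0.02 0.085; 0 0 -30 0.18 0.128 -0.03 0.085; 0 0 -34.3 0.24 0.17 -0.04 0.085; 0 0 -34.3 0.29 0.213 -0.047 0.085",
)

```text
t: 1.42
tcp_pos: [0.4139, 0.2958, 0.295]
tcp_rot: [0.996, 0.084, 0.0, -0.0]
ft_force: [1.0, 0.4, -0.1]
gripper_width: 0.0854
finger_force: 0.0
```

Run:
```python
from h import *
print(sense()["tcp_pos"]);inc((.55,.195,.30),9.6)
```

```text
[0.41390081 0.29583528 0.29500918]
turn [-0.03 -0.05  0.01] shift [ 0.1174  0.1221 -0.0049]
```

Call:
send_rows(
  increments="0 0 0 0.04 0.041 -0.002 0.085; 0 0 0 0.08 0.082 -0.005 0.085; 0 0 0 0.117 0.122 -0.005 0.085; 0 0 0 0.117 0.122 -0.005 0.085; 0 0 0 0.117 0.122 -0.005 0.085",
)

```text
t: 2.05
tcp_pos: [0.5486, 0.1965, 0.2991]
tcp_rot: [0.997, 0.083, -0.0, 0.0]
ft_force: [0.3, 0.6, -0.2]
gripper_width: 0.0851
finger_force: 0.0
```

Run:
```python
from h import *
s=sense();print(s["tcp_pos"],abs(s["qvel"]).max())
im,d,W=cloud("wrist"); save("w1",im); np.save("w1.npy",W)
for n,ce,r,z0,z1 in [("jambtop",(.66,.2),.12,.08,.092),("knuck",(.63,.2),.1,.095,.12),("board",(.55,.2),.2,.009,.015)]:
    p=sel(W,ce,r,z0,z1)
    if len(p)>4: print(n,*rect(p),"z",np.round(np.percentile(p[:,2],[5,50,95]),4), "mean",np.round(p.mean(0),4))
for t in ["pin_axis","jamb"]:
        print(t,[(np.round(r["position"],3).tolist(),round(r["conf"],2)) for r in search_frame("wrist",t)[:2]])
```

```text
[0.54863652 0.19649524 0.29913485] 0.02707408342086364
jambtop [650.  215.3] [ 96.9 130.2] 9.6 8551 z [0.0858 0.0875 0.0918] mean [0.6664 0.2185 0.0883]
knuck [637.7 213.1] [ 69.7 102.3] 9.5 1398 z [0.0958 0.1    0.1019] mean [0.6144 0.209  0.0995]
board [569.8 154.8] [274.5 292.1] 9.7 27745 z [0.0102 0.0116 0.0128] mean [0.5439 0.1967 0.0115]
pin_axis [([0.591, 0.204, 0.014], 0.58)]
jamb [([0.588, 0.203, 0.011], 0.85), ([0.503, -0.164, 0.02], 0.24)]
```

View pics/w1.png

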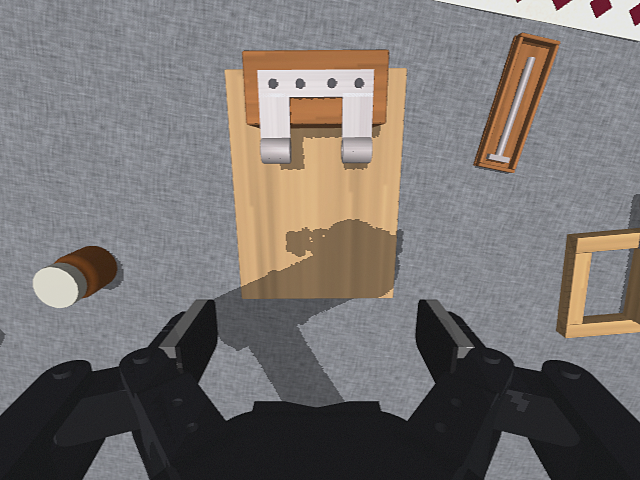

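The wrist view shows the fixed knuckles at (276,150) and (357,150), with the hole axis along the image row and the jamb top above them. I fit the tube axis next.

```bash
cat > pa.py <<'E'
from h import *
from scipy.optimize import least_squares
def tube(W,c,yaw,hl,z0,z1,xr,zc):
    y=np.radians(yaw);A=np.array([[np.cos(y),np.sin(y)],[-np.sin(y),np.cos(y)]])
    p=sel(W,c,.12,z0,z1); q=(p[:,:2]-c)@A.T
    k=(abs(q[:,0])<xr)&(abs(q[:,1])<hl); q=q[k];z=p[k,2]
    f=least_squares(lambda a:np.hypot(q[:,0]-a[0],z-a[1])-.012,[0,zc],loss="soft_l1",f_scale=.001).x
    return f,q,z,A
if __name__=="__main__":
    for n in ["w1","top"]:
        W=np.load(n+".npy")
        c=np.array([.65,.2153]); 
        # block yaw/center from block top edges (z .085-.092 beyond face)
        yaw=9.6; c0=np.array([.613,.208])
        for _ in range(2):
            f,q,z,A=tube(W,c0,yaw,.065,.084,.12,.016,.09)
            c0=c0+f[0]*A[0]
        l=q[:,1]; e=[np.percentile(l[l<0],[1,99]),np.percentile(l[l>0],[1,99])]
        print(n,f,np.round(e,4),"mid y'",np.mean(e)," pin_axis",c0+np.mean(e)*A[1])
        # tube axis yaw from each tube separately
        g=[]
        for sgn in (-1,1):
            m=l*sgn>0; g.append((least_squares(lambda a:np.hypot(q[m,0]-a[0],z[m]-a[1])-.012,[0,.09],loss="soft_l1",f_scale=.001).x,l[m].mean()))
        print(g,"dyaw",-np.degrees((g[1][0][0]-g[0][0][0])/(g[1][1]-g[0][1])))
        p=sel(W,(.66,.2),.15,.084,.12); u=(p[:,:2]-c0)@A.T
        m=u[:,0]>.026; print("block",np.percentile(u[m],[.5,99.5],axis=0).round(4).tolist())
        b=cv2.minAreaRect((p[m,:2]*1000).astype(np.float32));print(b)
        bd=sel(W,(.55,.2),.3,.009,.015)
E
python3 pa.py; python3 -c "
from h import *
inc((.517,-.233,.28),15.2)"
```

```text
w1 [0.00024144 0.08928443] [[-0.0497 -0.0231]
 [ 0.0249  0.0516]] mid y' 0.0009443705267261192  pin_axis [0.61454216 0.20921862]
[(array([0.00035356, 0.08925151]), np.float64(-0.036269374725153694)), (array([0.00013146, 0.08931699]), np.float64(0.0380056450747326))] dyaw 0.17133194088265605
block [[0.0264, -0.0629], [0.0838, 0.0651]]
((668.8828125, 218.6104278564453), (58.38034439086914, 130.14109802246094), 9.476896286010742)
top [0.00032722 0.08990637] [[-0.0501 -0.0232]
 [ 0.025   0.0516]] mid y' 0.000817008631092811  pin_axis [0.61484799 0.20914118]
[(array([0.00024541, 0.0900866 ]), np.float64(-0.03691615688502211)), (array([0.00037087, 0.08969491]), np.float64(0.037900606620761085))] dyaw -0.09608271877196999
block [[0.0263, -0.0629], [0.083, 0.0655]]
((668.8841552734375, 218.85800170898438), (57.67809295654297, 130.37033081054688), 9.630474090576172)
turn [-0.01 -0.02 -5.54] shift [-0.1028  0.4192  0.0195]
```

Both views agree: pin_axis is at (0.6147, 0.2092, 0.0895) with yaw 9.6°. I go to the frame now.

Call:
send_rows(
  increments="0 0 -1.5 -0.015 0.06 0.005 0.085; 0 0 -3 -0.03 0.12 0.01 0.085; 0 0 -4.5 -0.045 0.18 0.015 0.085; 0 0 -5.5 -0.06 0.24 0.019 0.085; 0 0 -5.5 -0.075 0.3 0.019 0.085",
)

```text
t: 2.82
tcp_pos: [0.5239, -0.1122, 0.2807]
tcp_rot: [0.991, 0.132, 0.0, 0.0]
ft_force: [2.0, -0.2, 0.6]
gripper_width: 0.0849
finger_force: 0.0
```

Call:
send_rows(
  increments="0 0 0 -0.015 0.06 0 0.085; 0 0 0 -0.028 0.119 0 0.085; 0 0 0 -0.028 0.119 0 0.085; 0 0 0 -0.028 0.119 0 0.085; 0 0 0 -0.028 0.119 0 0.085",
)

```text
t: 3.45
tcp_pos: [0.5287, -0.2322, 0.2807]
tcp_rot: [0.991, 0.132, 0.0, 0.0]
ft_force: [0.5, 0.6, 0.1]
gripper_width: 0.0846
finger_force: 0.0
```

Run:
```python
from pa import *
s=sense();print(s["tcp_pos"],abs(s["qvel"]).max())
im,d,W=cloud("wrist"); save("w2",im); np.save("w2.npy",W)
c=np.array([.517,-.233])
for n,ce,r,z0,z1 in [("frame",c,.16,.012,.07),("bar",c,.1,.042,.07),("rails",c,.16,.014,.023)]:
    p=sel(W,ce,r,z0,z1); print(n,*rect(p),"z",np.round(np.percentile(p[:,2],[5,50,95]),4), "mean",np.round(p.mean(0),4))
yaw=15.2
k=c+.105*np.array([np.cos(np.radians(yaw)),np.sin(np.radians(yaw))])
f,q,z,A=tube(W,k,yaw,.03,.018,.05,.014,.0225)
print("knuckle tube",f,np.percentile(q[:,1],[1,99]),k+f[0]*A[0]+np.percentile(q[:,1],[1,99]).mean()*A[1])
# bar extents in frame
p=sel(W,c,.1,.042,.06);u=(p[:,:2]-c)@A.T;u=u[abs(u[:,0])<.045];print("bar y'",np.percentile(u[:,1],[1,99]))
b=[np.median(u[abs(u[:,0]-x)<.006,1]) for x in(-.038,.038)];print("bar slope deg",np.degrees((b[1]-b[0])/.076))
p=sel(W,c,.16,.014,.023);u=(p[:,:2]-c)@A.T
for lim in(.06,.09):
    m=(u[:,0]<.08);print("rails",np.percentile(u[m],[.5,99.5],axis=0))
for t in ["grip","knuckle"]:
    print(t,[(np.round(r["position"],3).tolist(),round(r["conf"],2)) for r in search_frame("wrist",t)[:2]])
```

```text
[ 0.52871241 -0.23216619  0.28073763] 0.003251198453464883
frame [ 543.  -227.6] [186.6 190.2] 14.8 12745 z [0.0181 0.0201 0.0459] mean [ 0.5378 -0.229   0.0251]
bar [ 521.  -233.6] [99.2 23.8] 14.7 2047 z [0.0443 0.0455 0.0467] mean [ 0.5228 -0.2328  0.0455]
rails [ 532.1 -230.5] [163.9 190.2] 14.8 8111 z [0.018  0.0195 0.0208] mean [ 0.5225 -0.2329  0.0194]
knuckle tube [0.00271299 0.021778  ] [-0.0213615   0.01775393] [ 0.62141775 -0.2064995 ]
bar y' [-0.01322041  0.0105315 ]
bar slope deg -0.03079038774426914
rails [[-0.06626818 -0.09591773]
 [ 0.07345051  0.09290914]]
rails [[-0.06626818 -0.09591773]
 [ 0.07345051  0.09290914]]
grip [([0.544, -0.227, 0.022], 0.75), ([0.535, 0.106, 0.008], 0.37)]
knuckle [([0.546, -0.222, 0.023], 0.81), ([0.534, 0.105, 0.008], 0.52)]
```

View pics/w2.png

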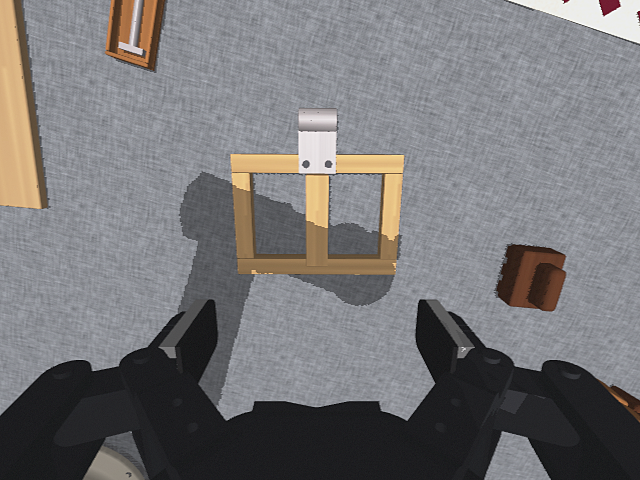

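The wrist view shows the frame clearly, bar at about (317,215) and knuckle at (318,120). Grip is at (0.5209, -0.2335), yaw 14.9°. The sizes agree with the text: bar 99×24 mm, and knuckle 104.4 mm ahead at 22 mm height.

```bash
python3 -c "
from h import *
inc((.5209,-.2335,.034),14.9)"
```

```text
turn [ 0.01 -0.03  0.29] shift [-0.008  -0.0011  0.2467]
```

Call:
send_rows(
  increments="0 0 0.3 -0.008 -0.001 0.06 0.085; 0 0 0.3 -0.008 -0.001 0.12 0.085; 0 0 0.3 -0.008 -0.001 0.17 0.085; 0 0 0.3 -0.008 -0.001 0.19 0.085; 0 0 0.3 -0.008 -0.001 0.19 0.085",
)

```text
t: 4.22
tcp_pos: [0.5197, -0.2341, 0.0888]
tcp_rot: [0.992, 0.129, -0.002, -0.001]
ft_force: [0.8, -0.8, 0.8]
gripper_width: 0.0848
finger_force: 0.0
```

Run:
```python
from h import *
s=sense();inc((.5209,-.2335,.034),14.9)
im,d,W=cloud("wrist"); save("w3",im)
p=sel(W,(.5209,-.2335),.07,.042,.05);print(rect(p),p[:,2].mean())
```

```text
turn [-0.09  0.21 -0.08] shift [ 0.0015 -0.0002  0.0548]
(array([ 520.8, -233.3]), array([100. ,  24.1]), 14.9, 8193) 0.04552079464202602
```

View pics/w3.png

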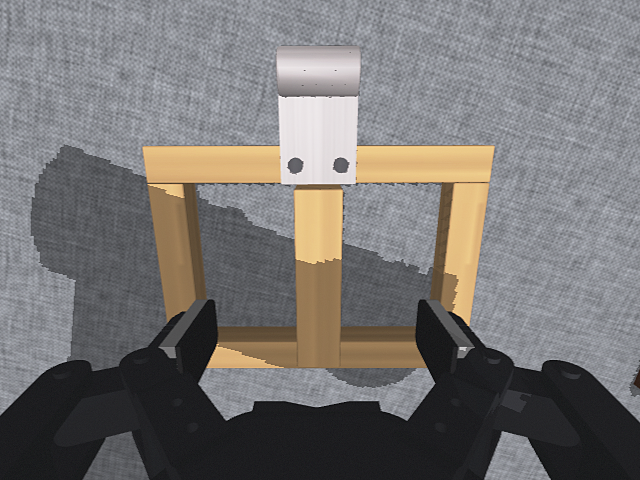

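The fingers at (190,340) and (440,340) straddle the bar, with clearance to the rails. I descend and close.

Call:
send_rows(
  increments="0 0 0 0.001 0 0.03 0.085; 0 0 0 0.001 0 0.05 0.085; 0 0 0 0.001 0 0.055 0.085; 0 0 0 0.001 0 0.055 0.085; 0 0 0 0.001 0 0.055 0.06",
)

```text
t: 4.9
tcp_pos: [0.5225, -0.2348, 0.0368]
tcp_rot: [0.992, 0.129, 0.001, 0.0]
ft_force: [-0.4, -0.4, -0.1]
gripper_width: 0.0694
finger_force: 0.0
```

Call:
send_rows(
  increments="0 0 0 0 0 0 0.03; 0 0 0 0 0 0 0.01; 0 0 0 0 0 0 0.01; 0 0 0 0 0 0 0.01; 0 0 0 0 0 0 0.01",
)

```text
t: 5.52
tcp_pos: [0.5219, -0.2347, 0.0359]
tcp_rot: [0.992, 0.129, 0.0, 0.0]
ft_force: [0.3, 0.9, 4.8]
gripper_width: 0.0232
finger_force: 60.8
```

Gripped at 60.8 N with a 23 mm opening. I lift gently.

Call:
send_rows(
  increments="0 0 0 0 0 -0.015 0.01; 0 0 0 0 0 -0.04 0.01; 0 0 0 0 0 -0.08 0.01; 0 0 0 0 0 -0.13 0.01; 0 0 0 0 0 -0.17 0.01",
)

```text
t: 6.15
tcp_pos: [0.5208, -0.2346, 0.207]
tcp_rot: [0.992, 0.128, -0.0, -0.0]
ft_force: [0.1, 0.5, -4.1]
gripper_width: 0.0232
finger_force: 59.7
```

Call:
send_rows(
  increments="0 0 0 0 0 0 0.01; 0 0 0 0 0 0 0.01; 0 0 0 0 0 0 0.01; 0 0 0 0 0 0 0.01; 0 0 0 0 0 0 0.01",
)

```text
t: 6.78
tcp_pos: [0.5213, -0.2346, 0.2046]
tcp_rot: [0.992, 0.128, -0.001, -0.0]
ft_force: [0.5, 0.2, -3.3]
gripper_width: 0.0234
finger_force: 59.9
```

```bash
cat > held.py <<'E'
from h import *
from scipy.optimize import least_squares
def held(name):
    "knuckle tube & frame tilt, in tool frame from wrist cloud"
    s=sense(); r=R.from_quat(s["tcp_rot"]); im,d,W=cloud("wrist"); save(name,im)
    T=r.inv().apply((W-s["tcp_pos"]).reshape(-1,3)).reshape(480,640,3); np.save(name+".npy",np.stack([W,T]))
    p=T.reshape(-1,3);p=p[~np.isnan(p[:,0])]
    k=p[(abs(p[:,0]-.106)<.0145)&(abs(p[:,1])<.03)&(abs(p[:,2]-.01)<.02)]
    k=k[k[:,2]<np.percentile(k[:,2],2)+.012]
    # axis line: x=a+b*y, z=c+e*y, radius 12
    f=least_squares(lambda a:np.hypot(k[:,0]-a[0]-a[1]*k[:,1],k[:,2]-a[2]-a[3]*k[:,1])-.012,[.105,0,.01,0],loss="soft_l1",f_scale=.0005).x
    e=np.percentile(k[:,1],[1,99]); ym=e.mean()
    K=np.array([f[0]+f[1]*ym,ym,f[2]+f[3]*ym])
    print("n",len(k),"y ext",e.round(4),"K tool",K.round(4),"yaw,roll deg",np.degrees(f[[1,3]]).round(2))
    print("K world",(r.apply(K)+s["tcp_pos"]).round(4),"tcp",s["tcp_pos"].round(4),"tool z",r.as_matrix()[:,2].round(4),"yaw",np.degrees(np.arctan2(*r.as_matrix()[1::-1,0])).round(2))
    # frame rail tops: plane fit
    q=p[(p[:,0]>-.08)&(p[:,0]<.075)&(abs(p[:,1])<.1)&(abs(p[:,2]-(f[2]-.004+.006))<.012)]
    q=q[(abs(q[:,1])>.072)|(q[:,0]>.048)]; q=q[(abs(q[:,1])>.025)]
    m=least_squares(lambda a:q[:,2]-a[0]-a[1]*q[:,0]-a[2]*q[:,1],[0,0,0],loss="soft_l1",f_scale=.0005).x
    print("rail plane n",len(q),m[0].round(4),"pitch(dz/dx),roll(dz/dy) deg",np.degrees(m[1:]).round(2),"y ext",np.percentile(q[:,1],[1,99]).round(4),"x",np.percentile(q[:,0],[1,99]).round(4))
    return K,f,s,r,W
if __name__=="__main__":
    import sys; held(sys.argv[1])
E
python3 held.py w4
```

```text
n 9472 y ext [-0.0211  0.0176] K tool [ 0.1044 -0.0018  0.0143] yaw,roll deg [0.06 0.01]
K world [ 0.6217 -0.2063  0.1901] tcp [ 0.5213 -0.2346  0.2046] tool z [-1.5e-03  3.0e-04 -1.0e+00] yaw 14.76
rail plane n 37247 0.0166 pitch(dz/dx),roll(dz/dy) deg [-0.15 -0.01] y ext [-0.0954  0.0922] x [-0.0314  0.0692]
```

View pics/w4.png

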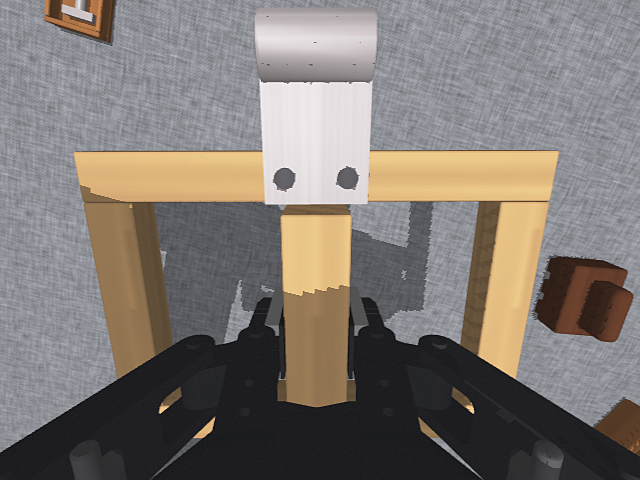

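The frame hangs level at 0.15° in the grip, with the knuckle at (317,45). I carry it to a hover point above pin_axis.

```bash
python3 -c "
from h import *
inc((.5119,.190,.175),9.55)"
```

```text
turn [-0.02  0.06  5.21] shift [ 0.099  -0.413   0.0299]
```

Call:
send_rows(
  increments="0 0 0.5 0.007 -0.03 0 0.01; 0 0 1.5 0.02 -0.08 0 0.01; 0 0 2.5 0.032 -0.135 0 0.01; 0 0 3.5 0.045 -0.19 0 0.01; 0 0 4.5 0.059 -0.245 0 0.01",
)

```text
t: 7.45
tcp_pos: [0.516, 0.0191, 0.2056]
tcp_rot: [0.996, 0.089, 0.0, -0.0]
ft_force: [0.9, 0.3, -3.6]
gripper_width: 0.0231
finger_force: 59.9
```

Call:
send_rows(
  increments="0 0 0.7 0.012 -0.055 0 0.01; 0 0 0.7 0.024 -0.105 0 0.01; 0 0 0.7 0.033 -0.145 0 0.01; 0 0 0.7 0.036 -0.166 0 0.01; 0 0 0.7 0.036 -0.166 0 0.01",
)

```text
t: 8.07
tcp_pos: [0.5218, 0.188, 0.2051]
tcp_rot: [0.996, 0.084, -0.0, 0.0]
ft_force: [-0.2, -0.5, -3.3]
gripper_width: 0.0232
finger_force: 60.0
```

```bash
python3 -c "
from h import *
print(sense()['tcp_pos']);inc((.5119,.190,.175),9.55)"
```

```text
[0.52178403 0.18802873 0.20508219]
turn [0.01 0.03 0.11] shift [-0.0094 -0.0036  0.0301]
```

Call:
send_rows(
  increments="0 0 0.1 -0.005 -0.0035 0.01 0.01; 0 0 0.1 -0.009 -0.0035 0.025 0.01; 0 0 0.1 -0.0094 -0.0035 0.03 0.01; 0 0 0.1 -0.0094 -0.0035 0.03 0.01; 0 0 0.1 -0.0094 -0.0035 0.03 0.01",
)

```text
t: 8.7
tcp_pos: [0.5126, 0.1888, 0.1759]
tcp_rot: [0.997, 0.082, 0.001, -0.0]
ft_force: [-0.4, 0.5, -3.7]
gripper_width: 0.0233
finger_force: 60.0
```

```bash
cat > fit.py <<'E'
from held import *
from scipy.optimize import least_squares
def fixed(W,c0=np.array([.6145,.2092]),yaw=9.6):
    y=np.radians(yaw);A=np.array([[np.cos(y),np.sin(y)],[-np.sin(y),np.cos(y)]])
    p=sel(W,c0,.07,.09,.106); q=(p[:,:2]-c0)@A.T
    k=(abs(q[:,0])<.015)&(abs(q[:,1])>.0225)&(abs(q[:,1])<.056); q=q[k];z=p[k,2]
    out=[]
    for s in(-1,1):
        m=q[:,1]*s>0
        if m.sum()<50: print("side",s,m.sum());continue
        f=least_squares(lambda a:np.hypot(q[m,0]-a[0],z[m]-a[1])-.012,[0,.09],loss="soft_l1",f_scale=.0005).x
        out.append(f); print("fixed side",s,m.sum(),"dx,z",f.round(4),"y ext",np.percentile(q[m,1],[1,99]).round(4))
    return A,c0
if __name__=="__main__":
    import sys
    K,f,s,r,W=held(sys.argv[1]); A,c0=fixed(W)
    Kw=r.apply(K)+s["tcp_pos"]; print("held K in pin frame",(A@(Kw[:2]-c0)).round(4),Kw[2].round(4))
E
python3 fit.py w5
```

```text
n 9393 y ext [-0.0211  0.0176] K tool [ 0.1042 -0.0017  0.0143] yaw,roll deg [-0.   -0.06]
K world [0.6151 0.2076 0.1618] tcp [0.5126 0.1888 0.1759] tool z [ 1.1e-03  5.0e-04 -1.0e+00] yaw 9.43
rail plane n 37221 0.0166 pitch(dz/dx),roll(dz/dy) deg [-0.16 -0.04] y ext [-0.0955  0.0922] x [-0.032  0.069]
fixed side -1 1858 dx,z [-0.      0.0893] y ext [-0.0505 -0.0318]
fixed side 1 2229 dx,z [-0.0003  0.0893] y ext [0.0286 0.0506]
held K in pin frame [ 0.0004 -0.0017] 0.1618
```

View pics/w5.png

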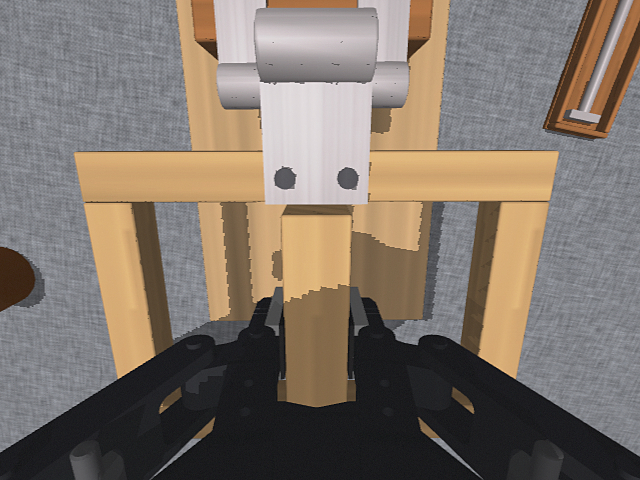

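The held knuckle at (316,45) sits centred over the fixed knuckles at (238,85) and (390,85). It needs about 1.7 mm sideways. I descend part of the way.

Call:
send_rows(
  increments="0 0 -0.1 -0.0004 -0.0017 0.01 0.01; 0 0 -0.1 -0.0004 -0.0017 0.025 0.01; 0 0 -0.1 -0.0004 -0.0017 0.035 0.01; 0 0 -0.1 -0.0004 -0.0017 0.04 0.01; 0 0 -0.1 -0.0004 -0.0017 0.04 0.01",
)

```text
t: 9.38
tcp_pos: [0.5113, 0.1904, 0.1348]
tcp_rot: [0.997, 0.083, -0.0, 0.0]
ft_force: [0.5, -0.0, -4.1]
gripper_width: 0.0234
finger_force: 60.0
```

```bash
python3 fit.py w6
```

```text
n 9429 y ext [-0.0211  0.0177] K tool [ 0.1042 -0.0017  0.0142] yaw,roll deg [ 0.   -0.09]
K world [0.6138 0.2095 0.1205] tcp [0.5113 0.1904 0.1348] tool z [-9.e-04 -8.e-04 -1.e+00] yaw 9.56
rail plane n 37197 0.0166 pitch(dz/dx),roll(dz/dy) deg [-0.17 -0.03] y ext [-0.0955  0.0922] x [-0.0317  0.069 ]
fixed side -1 4401 dx,z [0.     0.0893] y ext [-0.0502 -0.0244]
fixed side 1 4364 dx,z [-0.0002  0.0893] y ext [0.0249 0.0505]
held K in pin frame [-0.0007  0.0004] 0.1205
```

Call:
send_rows(
  increments="0 0 0 0.0005 0.0003 0.008 0.01; 0 0 0 0.0005 0.0003 0.018 0.01; 0 0 0 0.0005 0.0003 0.026 0.01; 0 0 0 0.0005 0.0003 0.031 0.01; 0 0 0 0.0005 0.0003 0.031 0.01",
)

```text
t: 10.05
tcp_pos: [0.5118, 0.1902, 0.1038]
tcp_rot: [0.997, 0.083, -0.0, 0.0]
ft_force: [-0.0, -0.3, -3.4]
gripper_width: 0.0235
finger_force: 60.0
```

Call:
send_rows(
  increments="0 0 0 0 0 0 0.01; 0 0 0 0 0 0 0.01; 0 0 0 0 0 0 0.01; 0 0 0 0 0 0 0.01; 0 0 0 0 0 0 0.01",
)

```text
t: 10.68
tcp_pos: [0.512, 0.1903, 0.1044]
tcp_rot: [0.997, 0.083, 0.0, -0.0]
ft_force: [-0.1, -0.7, -3.4]
gripper_width: 0.0233
finger_force: 60.0
```

Run:
```python
from fit import *
K,f,s,r,W=held("w7"); A,c0=fixed(W)
Kw=r.apply(K)+s["tcp_pos"]; print("held K in pin frame",(A@(Kw[:2]-c0)).round(4),Kw[2].round(4))
P=[]; Q=[]
for i in range(8):
    s=sense();P.append(s["tcp_pos"]);Q.append(s["tcp_rot"]); M=np.array(camera_params("wrist")["world_from_camera"]); camera("wrist")
print(np.mean(P,0).round(4),np.std(P,0).round(5),s["ft_force"].round(1)); m=R.from_quat(Q).mean().as_matrix(); print(m[:,2].round(4),"mean K",(np.mean(P,0)+m@K).round(4),A@((np.mean(P,0)+m@K)[:2]-c0))
```

```text
n 12880 y ext [-0.0295  0.0295] K tool [ 0.1042 -0.      0.0144] yaw,roll deg [0.06 0.27]
K world [0.6147 0.2076 0.09  ] tcp [0.512  0.1903 0.1044] tool z [ 1.e-04  0.e+00 -1.e+00] yaw 9.56
rail plane n 37225 0.0166 pitch(dz/dx),roll(dz/dy) deg [-0.15 -0.04] y ext [-0.0954  0.0922] x [-0.0313  0.069 ]
fixed side -1 7099 dx,z [-0.0001  0.0893] y ext [-0.0501 -0.0238]
fixed side 1 7183 dx,z [-0.0003  0.0892] y ext [0.0242 0.0507]
held K in pin frame [-0.     -0.0016] 0.09
[0.512  0.1903 0.1044] [1.e-05 1.e-05 2.e-05] [-0.1 -0.4 -3.9]
[-0.  0. -1.] mean K [0.6147 0.2076 0.0899] [-3.88665527e-05 -1.57620071e-03]
```

View pics/w7.png

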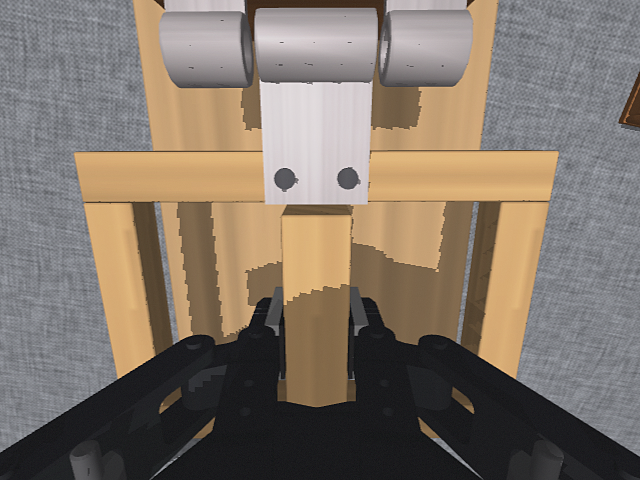

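The held knuckle at (317,45) now sits between the fixed ones, with equal gaps of about 5 px at x 254 and 381. The knuckle fit picked up its neighbours, so I refit it alone.

Run:
```python
from h import *
from scipy.optimize import least_squares
W,T=np.load("w7.npy"); y=np.radians(9.6);A=np.array([[np.cos(y),np.sin(y)],[-np.sin(y),np.cos(y)]]);c=np.array([.6145,.2092])
p=sel(W,c,.07,.092,.106);q=(p[:,:2]-c)@A.T
for lo,hi in[(-.05,-.026),(-.0175,.0175),(.026,.05)]:
    k=(abs(q[:,0])<.013)&(q[:,1]>lo)&(q[:,1]<hi);a=q[k];z=p[k,2]
    f=least_squares(lambda v:np.hypot(a[:,0]-v[0]-v[2]*(a[:,1]-(lo+hi)/2),z-v[1]-v[3]*(a[:,1]-(lo+hi)/2))-.012,[0,.09,0,0],loss="soft_l1",f_scale=.0005).x
    print(lo,k.sum(),(f[:2]*1000).round(2),np.degrees(f[2:]).round(2))
k=(abs(q[:,0])<.006)&(p[:,2]>.098);h=np.histogram(q[k,1],bins=np.arange(-.026,.0265,.0005))
print([(round(b*1000,1),n) for b,n in zip(h[1],h[0]) if n<30])
```

```text
-0.05 5621 [-0.24 89.29] [-0.1  -0.13]
-0.0175 8396 [-5.000e-02  9.022e+01] [-0.03 -0.07]
0.026 5617 [-0.5  89.25] [-0.44 -0.02]
[(np.float64(-23.5), np.int64(0)), (np.float64(-23.0), np.int64(0)), (np.float64(-22.5), np.int64(0)), (np.float64(-22.0), np.int64(0)), (np.float64(-21.5), np.int64(0)), (np.float64(-21.0), np.int64(0)), (np.float64(-20.5), np.int64(0)), (np.float64(-20.0), np.int64(17)), (np.float64(20.0), np.int64(19)), (np.float64(20.5), np.int64(0)), (np.float64(21.0), np.int64(0)), (np.float64(21.5), np.int64(0)), (np.float64(22.0), np.int64(0)), (np.float64(22.5), np.int64(0)), (np.float64(23.0), np.int64(0)), (np.float64(23.5), np.int64(4))]
```

The gaps are equal at 4 mm each. The knuckle is 0.9 mm high and 0.3 mm forward, so I trim that.

Call:
send_rows(
  increments="0 0 0 -0.0003 0 0.0009 0.01; 0 0 0 -0.0003 0 0.0009 0.01; 0 0 0 -0.0003 0 0.0009 0.01; 0 0 0 -0.0003 0 0.0009 0.01; 0 0 0 -0.0003 0 0.0009 0.01",
)

```text
t: 11.75
tcp_pos: [0.5117, 0.1903, 0.1035]
tcp_rot: [0.997, 0.083, 0.0, -0.0]
ft_force: [0.4, -0.7, -3.3]
gripper_width: 0.0233
finger_force: 60.0
```

Call:
send_rows(
  increments="0 0 0 0 0 0 0.01; 0 0 0 0 0 0 0.01; 0 0 0 0 0 0 0.01; 0 0 0 0 0 0 0.01; 0 0 0 0 0 0 0.01",
)

```text
t: 12.38
tcp_pos: [0.5117, 0.1903, 0.1035]
tcp_rot: [0.997, 0.083, 0.0, -0.0]
ft_force: [-0.6, 0.8, -3.3]
gripper_width: 0.0229
finger_force: 60.0
```

Run:
```python
from h import *
from scipy.optimize import least_squares
s=sense();print(s["tcp_pos"].round(4),R.from_quat(s["tcp_rot"]).as_matrix()[:,2].round(4),s["ft_force"].round(1),abs(s["qvel"]).max())
im,d,W=cloud("wrist"); y=np.radians(9.6);A=np.array([[np.cos(y),np.sin(y)],[-np.sin(y),np.cos(y)]]);c=np.array([.6145,.2092])
p=sel(W,c,.07,.092,.106);q=(p[:,:2]-c)@A.T
for lo,hi in[(-.05,-.026),(-.0175,.0175),(.026,.05)]:
    k=(abs(q[:,0])<.013)&(q[:,1]>lo)&(q[:,1]<hi);a=q[k];z=p[k,2]
    f=least_squares(lambda v:np.hypot(a[:,0]-v[0]-v[2]*(a[:,1]-(lo+hi)/2),z-v[1]-v[3]*(a[:,1]-(lo+hi)/2))-.012,[0,.09,0,0],loss="soft_l1",f_scale=.0005).x
    print(lo,k.sum(),(f[:2]*1000).round(2),np.degrees(f[2:]).round(2))
```

```text
[0.5117 0.1903 0.1035] [ 0.  0. -1.] [-0.6  0.8 -3.3] 0.0012245585698877131
-0.05 5718 [-0.21 89.28] [-0.21 -0.  ]
-0.0175 8109 [-0.34 89.24] [ 0.04 -0.03]
0.026 5732 [-0.51 89.27] [-0.28 -0.05]
```

The three holes line up to within about 0.2 mm. The frame is level, and the wrist force is only its own weight, so I hand in.

```bash
python3 -c "
from cell import *
print(job_done())"
```

```text
the job is handed in; nothing more can be done
None
```

The job is handed in with the frame held level and steady in the gripper, its knuckle midway in the gap with about 4 mm clear on each side and all three holes lined up to within about 0.2 mm (wrist camera), taking about 12.5 s; the judge's result was not shown.

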